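Clear tile offcuts off the work board with a grout float

ROBOT

A 6-joint arm with a two-finger parallel gripper is mounted at the origin on the work surface. World frame = base frame: x ahead of the robot, y to its left, z up, the work surface at z = 0. Lengths are in m, angles in rad, forces in N, time in s.
With the tool pointing down it reaches from about 0.375 to 0.925 m from the base axis. Payload 5.7 kg.
Tool frame: the origin (TCP) lies between the finger pads; the fingertips stand 17 mm ahead of it and the grasp point (between the pads) lies 2 mm behind it (r.nose_length is the z of the fingertips in the tool frame, in m); z points along the fingers, y is the line along which they close (so a half turn about z gives the same grasp; the last joint's range is limited). The gripper opens to 85 mm and grips with 20 to 120 N. Pads are 22 mm wide; open, the fingers measure 114 mm over their backs; the gripper's body (76 mm by 85 mm) begins 54 mm behind the grasp point. The pads swing forward as they close: fully open they stand 13 mm farther back than shut.
Start: joints at [1.131, 0.359, 1.51, -0, 1.272, -0.115], TCP at [0.191, 0.569, 0.248] pointing down, gripper open.
Joint ranges: [-2.97, 2.97], [-1.01, 2.36], [0.21, 2.38], [-0.96, 4.11], [0.2, 2.71], [-2.98, 2.98]. Speed limits (rad/s): [2.39, 2.39, 3.14, 3.14, 3.14, 3.14].

INTERFACE

Orientations are given as a unit quaternion [w, x, y, z].
In Python, from workcell import r gives the robot as it stands.
- The arm moves only by the tool creep_tool, called as a command line: name --pt "numbers of a row" for each row, then --argument value for the rest. Schema: {"type":"object","properties":{"segments":{"type":"array","items":{"type":"array","items":{"type":"number"},"minItems":7,"maxItems":7},"minItems":1,"maxItems":8},"force":{"type":"number"},"only":{"type":"string"},"quiet":{"type":"boolean"},"lines":{"type":"string"}},"required":["segments"],"additionalProperties":false}. segments is a list of rows, 1 to 8 of them, each of 7 numbers: dx, dy, dz in m, then a rotation vector rx, ry, rz in rad, then the finger opening in m; each row shifts and turns the commanded pose from where the row before left it, along the tool's axes as they then stand; what a row does not reach is not made up. A row lasts 1/12 s, in which the tool goes at most 0.0417 m and 0.125 rad, less where a joint would pass 70% of its speed; a pose out of reach is approached as far as the arm can. The fingers move at their own pace and stop on an object; force is the grip in N (left out, the last holds). Time passes only in rows, so rows that do not move let the fingers close. The tool returns the time, the measured TCP pose, the force, the opening and the grip force at its end. only (a regular expression) keeps the lines of the reply that match it, lines (a string "A,B") keeps lines A to B, and quiet returns only ok. Input that does not fit is refused with a message, and nothing moves.
- r.read_state(): the state, without advancing time (a new reading comes with each control period).
- r.read_camera(name): name is "scene" or "top"; returns (picture, depth): 384x512x3 uint8, red, green, blue; 384x512 float32, m along the optical axis (not along the pixel's ray), 0 where there is no reading.
- r.calibration(name): a dict with "K" (3x3 intrinsics, pixels), "view" (4x4, takes a point from world to camera coordinates). Camera axes: x right, y down, z forward; pixel columns grow to the right and rows downward; lengths in m; the calibration is good to about 2 mm. A picture is of the moment at which its call begins. calibration takes no time and is no camera call.
- r.hand_in(): hands the job in; it is judged then, once.
The state is a dict: "time": time; "joints": joint angles; "qd": joint speeds; "effort": joint torques, N m; "tcp_pos": TCP position; "tcp_rot": TCP orientation; "wrist_force": force on the tool from outside, world axes, zero at the start; "ft_torque": the same for the moment, N m; "gripper_width": finger opening in m; "grasp_force": force on a finger pad.
Only numpy, scipy, OpenCV 4.12 (cv2) and the standard library are available. Lean on these libraries where they do the work, as an engineer would, in place of code of your own. Each camera call takes 0.05 s, during which the arm holds its last target. There are 200 camera calls.

TASK

Take the grout float by its handle and use it to wipe all three tile offcuts off the plywood work board so that they drop into the catch tray at the board's end. The offcuts are sharp: never touch them with the gripper, only with the float, and leave the little glass jar that stands on the board where it is. Finally leave the float lying flat on the cleared board and let go of it.

Things in the scene. Friction and masses are not known exactly. Their poses are not given: they have to be found in the camera images.
- board: plywood work board fixed to the counter, 240 (x) by 280 (y) mm, flat rimless top 70 mm above the counter. Origin at the centre of its underside, at counter level; z up. The offcuts lie with centres at board x -70 to +25, y -55 to +55 mm; the jar stands near its +x edge. The tray is at its +y or its -y end, the float on the counter at the other end
- tray: low open grey plastic catch tray fixed to the counter, 260 (x) by 180 (y) mm, rim 40 mm high, walls and floor 3 mm thick, axes parallel to the board's. Its inner rim is tucked 12 mm under the board's overhanging end, so what goes over that end falls in. Centred 218 mm from the board's centre along board +y or -y. Origin at the centre of its underside
- float: grout float (scraper block), loose, 0.25 kg: grey base 180 (x) by 46 (y) by 14 mm high, square edges; above it a wooden handle 110 long (x), 28 wide (y), 26 to 62 mm above the underside, gripped from above across its width. Origin at the centre of the underside. Starts flat on the counter, 218 mm from the board's centre, x within 0.3 rad of the board's x
- float_grip (a point): point in the middle of the float's handle, 46 mm straight above the float's origin
- chip1: white glazed tile offcut, a flat irregular shard about 62 x 27 mm and 10 mm thick, 45 g, with sharp edges, lying loose on the work board at the start; origin at the centre of its underside, x along its length
- chip2: white glazed tile offcut, a flat irregular shard about 58 x 36 mm and 10 mm thick, 45 g, with sharp edges, lying loose on the work board at the start; origin at the centre of its underside, x along its length
- chip3: white glazed tile offcut, a flat irregular shard about 65 x 30 mm and 10 mm thick, 45 g, with sharp edges, lying loose on the work board at the start; origin at the centre of its underside, x along its length
- jar: small glass jar with a steel cap, 40 mm across and 65 mm high, 0.15 kg, loose, standing on the board near its +x edge with its centre at board x = 94 to 100 mm; origin at the centre of its underside

How it is judged:
By the outcome, as a careful person would: the job done as asked, in the order asked, and still so for the second after the job is handed in, with the robot touching nothing.
It also fails if it takes over 51 s, if anything falls off the work surface, if the arm or the gripper's body presses on something with over 40 N, if the wrist force passes 120 N, or if a joint passes its speed limit or range.

## Working session

There is one attempt and no reset: what is moved stays moved. The work goes in short steps, Python scripts to look and compute and a tool call to move; the robot and the scene stay as the last step left them, time stands still between calls to the robot, and variables do not carry over. Pictures are saved under pics/ and viewed, at most 10 in all, crops included, and the job is handed in when it is done.

```bash
ls; mkdir -p pics; python3 - <<'E'
from workcell import r
import cv2,numpy as np
for n in("scene","top"):
    p,d=r.read_camera(n); cv2.imwrite(f"pics/{n}0.png",p[:,:,::-1]); np.savez(f"{n}0.npz",p=p,d=d)
    c=r.calibration(n); print(n,np.round(c["K"],1).tolist(),np.round(c["view"],4).tolist())
s=r.read_state(); print(s["time"],s["tcp_pos"],s["tcp_rot"])
E
```

```text
pics
workcell.py
scene [[348.8, 0.0, 262.8], [0.0, 348.8, 191.3], [0.0, 0.0, 1.0]] [[0.3305, 0.9438, -0.0016, -0.223], [0.7255, -0.2551, -0.6392, -0.3703], [-0.6037, 0.2102, -0.769, 1.1321], [0.0, 0.0, 0.0, 1.0]]
top [[446.2, 0.0, 248.9], [0.0, 446.2, 193.6], [0.0, 0.0, 1.0]] [[-0.0783, -0.9969, -0.0075, 0.0682], [-0.9734, 0.0781, -0.2152, 0.5625], [0.2152, -0.0096, -0.9765, 0.8571], [0.0, 0.0, 0.0, 1.0]]
0.1 [0.19121045 0.56807017 0.24750187] [-2.47610904e-04  1.61695787e-01  9.86840269e-01 -8.33674991e-04]
```

View pics/top0.png

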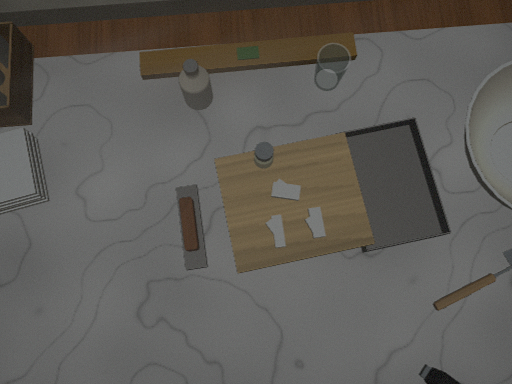

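View pics/scene0.png

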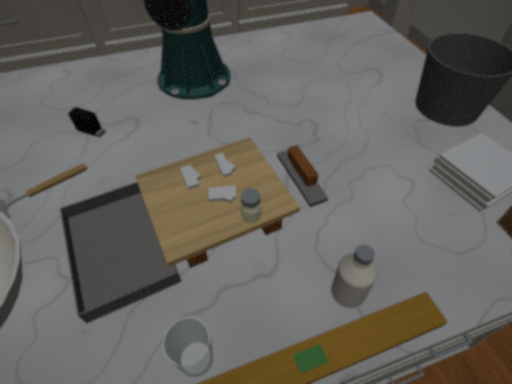

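The top view shows the board centred near (293,201), with the jar at (264,153) and white chips at about (286,190), (278,231) and (316,222). The float is at (191,226) with a brown handle, and the tray is on the right (world -y), near (395,185). The scene view agrees.

```bash
cat > h.py <<'E'
import numpy as np,cv2
from workcell import r
def ray(n,uv,z):
    c=r.calibration(n);K=np.array(c["K"]);V=np.array(c["view"]);R=V[:3,:3];t=V[:3,3]
    uv=np.atleast_2d(np.array(uv,float));o=-R.T@t
    d=(R.T@np.linalg.inv(K)@np.c_[uv,np.ones(len(uv))].T).T
    return (o+d*((z-o[2])/d[:,2])[:,None])
def blobs(m,amin):
    n,l,s,c=cv2.connectedComponentsWithStats(m.astype(np.uint8))
    return [(l==i) for i in range(1,n) if s[i,4]>=amin]
def rect(n,m,z):
    cs=max(cv2.findContours(m.astype(np.uint8),0,cv2.CHAIN_APPROX_NONE)[0],key=cv2.contourArea)[:,0]
    p=ray(n,cs,z)[:,:2]; q=cv2.minAreaRect((p*1000).astype(np.float32)); return q,p
E
cat > m.py <<'E'
from h import *
import sys
def meas(n,f):
    D=np.load(f); p=D["p"]; hsv=cv2.cvtColor(p,cv2.COLOR_RGB2HSV); H,S,V=[hsv[...,i].astype(int) for i in range(3)]
    roi=np.zeros(H.shape,bool)
    if n=="top": roi[110:290,150:460]=1
    else: roi[125:330,50:340]=1
    wood=(H>8)&(H<30)&(S>60)&roi
    bl=sorted(blobs(cv2.morphologyEx(wood.astype(np.uint8),cv2.MORPH_OPEN,np.ones((3,3))),60),key=lambda m:-m.sum())
    for b in bl[:4]:
        yx=np.argwhere(b).mean(0); print(n,"wood",b.sum(),yx[::-1].round(),"med hsv",np.median(hsv[b],0), "z.07",rect(n,b,.07)[0],"z.062",rect(n,b,.062)[0])
    hull=cv2.convexHull(np.argwhere(bl[0])[:,::-1].astype(np.int32)); bm=np.zeros(H.shape,np.uint8); cv2.fillConvexPoly(bm,hull,1)
    w=(S<45)&(bm>0)
    for b in blobs(w,40):
        yx=np.argwhere(b).mean(0); print(n,"pale",b.sum(),yx[::-1].round(),np.median(hsv[b],0),rect(n,b,.08)[0])
for n in("top","scene"): meas(n,n+"0.npz")
E
python3 m.py
```

```text
top wood 14177 [293. 202.] med hsv [ 19.  89. 108.] z.07 ((544.0590209960938, -63.85026550292969), (239.85067749023438, 279.46173095703125), 7.233408451080322) z.062 ((545.6401977539062, -64.71598815917969), (242.01019287109375, 281.9778747558594), 7.233409404754639)
top wood 687 [188. 223.] med hsv [ 12. 108.  74.] z.07 ((512.8772583007812, 149.56187438964844), (109.2905044555664, 28.192005157470703), 3.999924898147583) z.062 ((514.177734375, 150.61741638183594), (110.27445220947266, 28.44583511352539), 3.999920606613159)
top pale 279 [264. 156.] [80. 13. 82.] ((636.482666015625, -15.215557098388672), (43.38426971435547, 41.91669845581055), 0.8255733251571655)
top pale 451 [285. 190.] [ 60.   4. 121.] ((565.4804077148438, -51.304443359375), (56.76604461669922, 38.207462310791016), 76.97185516357422)
top pale 428 [316. 222.] [ 60.   4. 121.] ((493.6038818359375, -101.1416015625), (60.626060485839844, 34.501670837402344), 4.714604377746582)
top pale 403 [277. 230.] [ 60.   4. 121.] ((482.4182434082031, -22.48763656616211), (64.62152862548828, 32.06374740600586), 3.981560230255127)
sce
[... 1116 characters left out ...]
.] [ 98.   7. 139.] ((569.1409301757812, -51.525760650634766), (57.58084487915039, 42.0795783996582), 76.03600311279297)
scene pale 415 [250. 201.] [83. 24. 94.] ((607.9320678710938, -4.1531524658203125), (36.91661071777344, 71.59355926513672), 71.09849548339844)
scene pale 62 [286. 219.] [ 18.5   5.5 114.5] ((670.0631713867188, 51.15876388549805), (9.995113372802734, 40.102813720703125), 24.763744354248047)
scene pale 563 [234. 243.] [105.   4. 126.] ((690.4254150390625, -59.9291877746582), (19.128984451293945, 119.78765869140625), 7.6570143699646)
scene pale 65 [182. 263.] [ 23.   4. 114.] ((697.8115844726562, -160.1729736328125), (28.111539840698242, 9.811856269836426), 70.65171813964844)
```

```bash
cat >> h.py <<'E'
from scipy.spatial.transform import Rotation as Ro
def togo(x,y,z,yaw):  # yaw (deg) of float x; tool x is its reverse
    s=r.read_state(); q=np.array(s["tcp_rot"]); R=Ro.from_quat(np.r_[q[1:],q[0]])
    ty=np.deg2rad(yaw); X=np.array([-np.cos(ty),-np.sin(ty),0]);Y=np.array([-np.sin(ty),np.cos(ty),0])
    T=Ro.from_matrix(np.c_[X,Y,[0,0,-1]])
    print("t",s["time"],"rotvec",(R.inv()*T).as_rotvec().round(4),"d now",R.inv().apply(np.array([x,y,z])-s["tcp_pos"]).round(4),"d after",T.inv().apply(np.array([x,y,z])-s["tcp_pos"]).round(4),"F",np.round(s["wrist_force"],1),"w",s["gripper_width"])
E
```

creep_tool --pt "0 0 0 0 0 -0.1 0.085" --pt "0 0 0 0 0 -0.1 0.085" --pt "0 0 0 0 0 -0.1 0.085" --pt "0 0 0 0 0 -0.094 0.085" --pt "0 0 0 0 0 0 0.085" --force 60

```text
time: 0.52
tcp_pos: [0.1913, 0.5682, 0.2478]
tcp_rot: [-0.0, -0.036, 0.999, -0.001]
wrist_force: [-0.6, -0.2, -0.4]
gripper_width: 0.0854
grasp_force: 0.0
```

```bash
python3 -c "
from h import *
togo(.514,.151,.12,4.0)"
```

```text
t 0.5167 rotvec [-0.0011 -0.0006  0.0027] d now [-0.2917 -0.4394  0.1281] d after [-0.2928 -0.4387  0.1278] F [-0.6 -0.2 -0.4] w 0.0853746233675572
```

creep_tool --pt "-0.022 -0.033 0 0 0 0 0.085" --pt "-0.022 -0.033 0 0 0 0 0.085" --pt "-0.022 -0.033 0 0 0 0 0.085" --pt "-0.022 -0.033 0 0 0 0 0.085" --pt "-0.022 -0.033 0 0 0 0 0.085" --pt "-0.022 -0.033 0 0 0 0 0.085" --pt "-0.022 -0.033 0 0 0 0 0.085" --quiet true

```text
ok
```

creep_tool --pt "-0.022 -0.033 0.02 0 0 0 0.085" --pt "-0.022 -0.033 0.02 0 0 0 0.085" --pt "-0.022 -0.033 0.02 0 0 0 0.085" --pt "-0.022 -0.033 0.02 0 0 0 0.085" --pt "-0.022 -0.033 0.02 0 0 0 0.085" --pt "-0.022 -0.033 0.02 0 0 0 0.085" --pt "0 0 0 0 0 0 0.085" --pt "0 0 0 0 0 0 0.085"

```text
time: 1.77
tcp_pos: [0.4976, 0.1703, 0.1344]
tcp_rot: [-0.001, -0.031, 1.0, -0.0]
wrist_force: [-0.3, 0.3, 0.5]
gripper_width: 0.0849
grasp_force: 0.0
```

```bash
python3 -c "
from h import *
togo(.514,.151,.044,4.0)"
```

```text
t 1.7667 rotvec [-0.0004 -0.0027 -0.0071] d now [-0.0154 -0.0203  0.0904] d after [-0.015  -0.0204  0.0904] F [-0.3  0.3  0.5] w 0.08494848450587762
```

creep_tool --pt "-0.015 -0.02 0 0 0 -0.005 0.085" --pt "0 0 0 0 0 0 0.085" --pt "0 0 0.03 0 0 0 0.085" --pt "0 0 0.03 0 0 0 0.085" --pt "0 0 0.02 0 0 0 0.085" --pt "0 0 0.01 0 0 0 0.085" --pt "0 0 0 0 0 0 0.085"

```text
time: 2.35
tcp_pos: [0.5117, 0.154, 0.0443]
tcp_rot: [-0.002, -0.037, 0.999, -0.0]
wrist_force: [0.2, -0.5, 0.0]
gripper_width: 0.0846
grasp_force: 0.0
```

```bash
python3 - <<'E'
from h import *
togo(.514,.151,.044,4.0)
p,d=r.read_camera("scene"); cv2.imwrite("pics/s1.png",cv2.resize(p[60:300,100:420,::-1],(640,480)))
E
```

```text
t 2.35 rotvec [-0.0002 -0.0039  0.0045] d now [-0.0021 -0.0032  0.0003] d after [-0.0021 -0.0031  0.0003] F [ 0.2 -0.5  0. ] w 0.08456265555029953
```

View pics/s1.png

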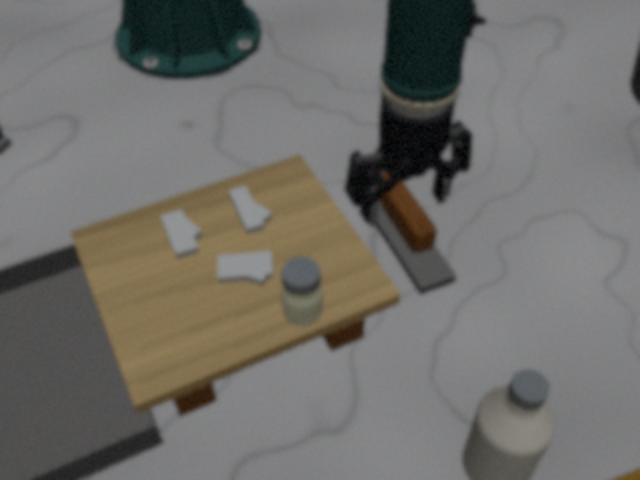

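The gripper straddles the handle (crop about (410,190)), with fingers on either side. I'll close the grip.

creep_tool --pt "-0.002 -0.003 0 0 0 0 0.085" --pt "0 0 0 0 0 0 0.02" --pt "0 0 0 0 0 0 0.02" --pt "0 0 0 0 0 0 0.02" --pt "0 0 0 0 0 0 0.02" --pt "0 0 0 0 0 0 0.02" --pt "0 0 0 0 0 0 0.02" --pt "0 0 0 0 0 0 0.02" --force 80

```text
time: 3.07
tcp_pos: [0.5165, 0.1505, 0.0464]
tcp_rot: [0.001, -0.037, 0.999, 0.0]
wrist_force: [-0.7, 0.7, 6.6]
gripper_width: 0.0267
grasp_force: 80.0
```

creep_tool --pt "0 0 0 0 0 0 0.02" --pt "0 0 0 0 0 0 0.02" --pt "0 0 0 0 0 0 0.02" --pt "0 0 0 0 0 0 0.02"

```text
time: 3.4
tcp_pos: [0.5165, 0.1504, 0.0465]
tcp_rot: [0.001, -0.037, 0.999, 0.0]
wrist_force: [-1.5, 0.8, 6.2]
gripper_width: 0.0271
grasp_force: 80.0
```

```bash
python3 -c "
from h import *
togo(.514,.151,.044,4.0)"
```

```text
t 3.4 rotvec [0.0001 0.0012 0.0042] d now [0.0025 0.0008 0.0025] d after [0.0025 0.0007 0.0025] F [-1.5  0.8  6.2] w 0.027079438116041066
```

creep_tool --pt "0 0 -0.01 0 0 0 0.02" --pt "0 0 -0.02 0 0 0 0.02" --pt "0 0 -0.03 0 0 0 0.02" --pt "0 0 -0.03 0 0 0 0.02" --pt "0 0 -0.015 0 0 -0.056 0.02" --pt "0 0 0 0 0 0 0.02" --pt "0 0 0 0 0 0 0.02"

```text
time: 3.98
tcp_pos: [0.5163, 0.1503, 0.1514]
tcp_rot: [0.001, -0.064, 0.998, 0.0]
wrist_force: [-0.3, 0.2, -3.3]
gripper_width: 0.0272
grasp_force: 79.1
```

```bash
python3 - <<'E'
from h import *
togo(.505,.040,.13,7.23)
for n in("scene","top"):
    p,d=r.read_camera(n); np.savez(n+"1.npz",p=p,d=d)
    cv2.imwrite(f"pics/{n}1.png",cv2.resize(p[100:290,150:420,::-1],None,fx=2.5,fy=2.5))
E
```

```text
t 3.9833 rotvec [-0.      0.0017  0.0027] d now [ 0.0254 -0.108   0.0214] d after [ 0.025  -0.108   0.0214] F [-0.3  0.2 -3.3] w 0.02718503925422414
```

View pics/top1.png

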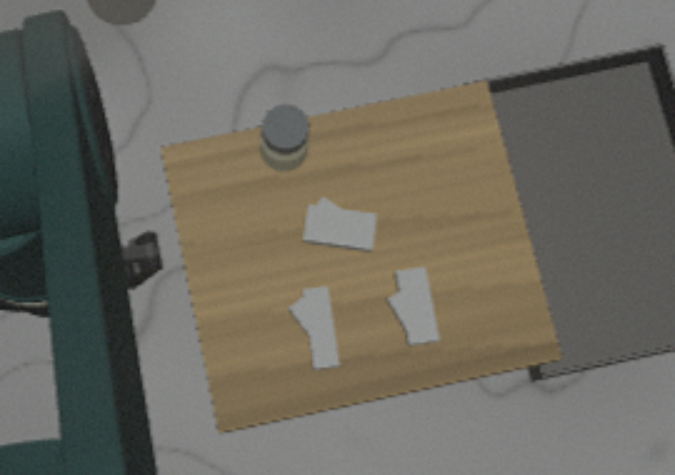

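View pics/scene1.png

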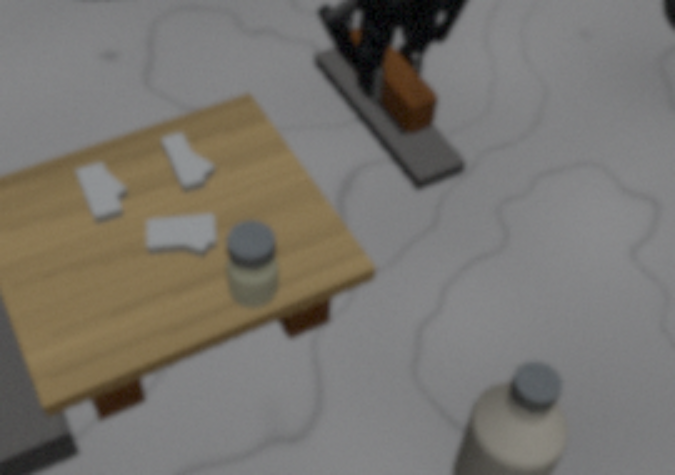

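The top view shows three chips and the jar undisturbed, with the arm hiding the float. In the scene view the float hangs level from the gripper, with its far end corners at crop (463,160) and (418,172).

creep_tool --pt "0.005 -0.02 0 0 0 0 0.02" --pt "0.005 -0.022 0 0 0 0 0.02" --pt "0.005 -0.022 0 0 0 0 0.02" --pt "0.005 -0.022 0 0 0 0 0.02" --pt "0.005 -0.022 0 0 0 0 0.02" --pt "0 0 0.01 0 0 0.003 0.02" --pt "0 0 0.01 0 0 0 0.02" --pt "0 0 0 0 0 0 0.02"

```text
time: 4.75
tcp_pos: [0.5028, 0.0403, 0.1277]
tcp_rot: [-0.003, -0.063, 0.998, 0.001]
wrist_force: [-0.8, -0.3, -2.8]
gripper_width: 0.0269
grasp_force: 79.5
```

```bash
python3 - <<'E'
from h import *
print(ray("scene",[[335.2,164],[317.2,169]],.119).round(4))
togo(.505,.040,.118,7.23)
p,d=r.read_camera("scene"); np.savez("scene2.npz",p=p,d=d)
cv2.imwrite("pics/scene2.png",cv2.resize(p[100:290,110:380,::-1],None,fx=2.5,fy=2.5))
E
```

```text
[[0.6024 0.1829 0.119 ]
 [0.603  0.1421 0.119 ]]
t 4.75 rotvec [ 0.0014 -0.0058 -0.0003] d now [-0.0022 -0.0006  0.0096] d after [-0.0021 -0.0006  0.0097] F [-0.8 -0.3 -2.8] w 0.026900680034966342
```

View pics/scene2.png

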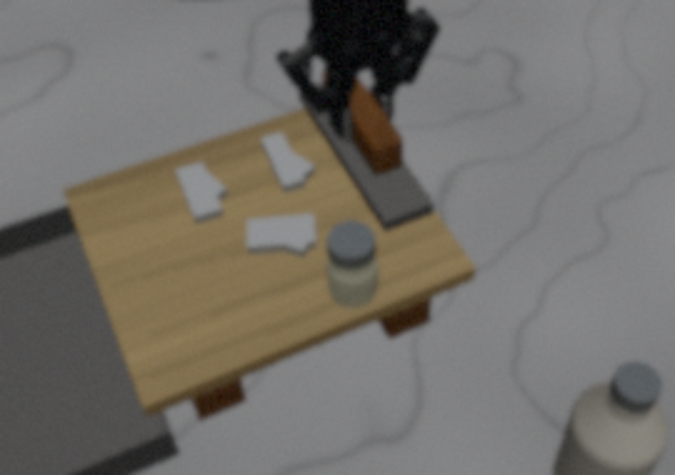

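The float is over the board's near (+y) strip, behind all the chips. Its end at crop (408,217) is clear of the jar (352,265).

creep_tool --pt "-0.002 0 0.004 0 0 0 0.02" --pt "0 0 0.003 0 0 0 0.02" --pt "0 0 0 0 0 0 0.02" --pt "0 0 0.002 0 0 0 0.02" --pt "0 0 0 0 0 0 0.02"

```text
time: 5.22
tcp_pos: [0.5072, 0.0405, 0.1216]
tcp_rot: [-0.0, -0.064, 0.998, -0.0]
wrist_force: [-0.3, -0.1, -2.1]
gripper_width: 0.0271
grasp_force: 79.5
```

```bash
python3 - <<'E'
from h import *
c=np.array([.544,-.064]);a=np.deg2rad(7.23);B=np.array([[np.cos(a),np.sin(a)],[-np.sin(a),np.cos(a)]])
print("jar",B@(ray("top",[[264.4,151.2]],.135)[0,:2]-c))
p=np.load("top1.npz")["p"];h=cv2.cvtColor(p,cv2.COLOR_RGB2HSV)
w=(h[...,1]<25)&(h[...,2]>100); w[:,:260]=0;w[:,340:]=0;w[:170]=0;w[:,:][260:]=0
for b in blobs(w,150):
    q=(rect("top",b,.08)[1]-c)@B.T; print("chip",q.min(0).round(3),q.max(0).round(3))
togo(.505,.040,.1165,7.23)
s=r.read_state(); print("float centre board",B@(s["tcp_pos"][:2]-np.array([.0027,0])-c))
E
```

```text
jar [0.09297542 0.04043997]
chip [-0.002 -0.018] [0.046 0.042]
chip [-0.085 -0.048] [-0.024 -0.014]
chip [-0.088  0.032] [-0.024  0.064]
chip [-0.135 -0.064] [-0.121  0.006]
t 5.2167 rotvec [-0.0001 -0.0002  0.0015] d now [ 0.0022 -0.0002  0.0051] d after [ 0.0022 -0.0003  0.0051] F [-0.3 -0.1 -2.1] w 0.027080181609150433
float centre board [-0.02605898  0.10867289]
```

creep_tool --pt "0.003 0 0.002 0 0 0 0.02" --pt "0 0 0.002 0 0 0 0.02" --pt "0 0 0 0 0 0 0.02" --pt "0 0 0 0 0 0 0.02"

```text
time: 5.55
tcp_pos: [0.5041, 0.0398, 0.1177]
tcp_rot: [-0.0, -0.064, 0.998, -0.0]
wrist_force: [0.1, -0.3, -2.0]
gripper_width: 0.0269
grasp_force: 79.5
```

creep_tool --pt "0 0 0.001 0 0 0 0.02" --pt "0 0 0 0 0 0 0.02" --pt "0 0 0 0 0 0 0.02"

```text
time: 5.8
tcp_pos: [0.5043, 0.0398, 0.1168]
tcp_rot: [0.0, -0.063, 0.998, -0.0]
wrist_force: [-0.0, -0.6, -2.6]
gripper_width: 0.0268
grasp_force: 79.5
```

creep_tool --pt "0 -0.01 0 0 0 0 0.02" --pt "0 -0.01 0 0 0 0 0.02" --pt "0 -0.01 0 0 0 0 0.02" --pt "0 -0.01 0 0 0 0 0.02" --pt "0 -0.01 0 0 0 0 0.02" --pt "0 -0.01 0 0 0 0 0.02" --pt "0 -0.01 0 0 0 0 0.02" --pt "0 -0.01 0 0 0 0 0.02"

```text
time: 6.47
tcp_pos: [0.5144, -0.0407, 0.1167]
tcp_rot: [-0.0, -0.063, 0.998, 0.0]
wrist_force: [0.4, 1.6, -2.4]
gripper_width: 0.0271
grasp_force: 79.5
```

creep_tool --pt "0 -0.01 0 0 0 0 0.02" --pt "0 -0.01 0 0 0 0 0.02" --pt "0 -0.01 0 0 0 0 0.02" --pt "0 -0.01 0 0 0 0 0.02" --pt "0 -0.01 0 0 0 0 0.02" --pt "0 0 0 0 0 0 0.02"

```text
time: 6.97
tcp_pos: [0.5216, -0.0913, 0.1169]
tcp_rot: [0.001, -0.063, 0.998, -0.001]
wrist_force: [0.9, 0.1, -2.3]
gripper_width: 0.027
grasp_force: 79.5
```

```bash
python3 - <<'E'
from h import *
togo(.5320,-.194,.1167,7.23)
p,d=r.read_camera("scene")
cv2.imwrite("pics/scene3.png",cv2.resize(p[100:290,60:330,::-1],None,fx=2.5,fy=2.5))
E
```

```text
t 6.9667 rotvec [-0.0014  0.001   0.    ] d now [ 0.0026 -0.1032  0.0003] d after [ 0.0026 -0.1032  0.0002] F [ 0.9  0.1 -2.3] w 0.027000128860433473
```

View pics/scene3.png

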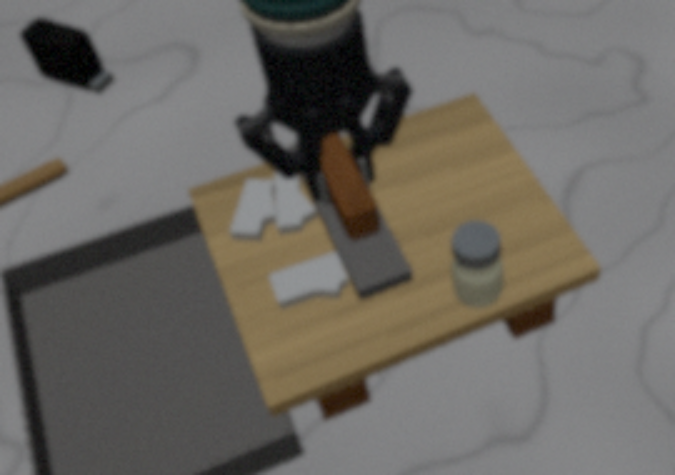

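The chips ride ahead of the float at crop (253,208), (293,203) and (308,278), and the jar at (477,262) is untouched behind it.

creep_tool --pt "0.001 -0.01 0 0 0 0 0.02" --pt "0.001 -0.01 0 0 0 0 0.02" --pt "0 -0.01 0 0 0 0 0.02" --pt "0 -0.01 0 0 0 0 0.02" --pt "0 -0.01 0 0 0 0 0.02" --pt "0 -0.01 0 0 0 0 0.02" --pt "0 -0.01 0 0 0 0 0.02" --pt "0 -0.01 0 0 0 0 0.02"

```text
time: 7.68
tcp_pos: [0.529, -0.1699, 0.1168]
tcp_rot: [0.0, -0.063, 0.998, -0.0]
wrist_force: [0.6, 0.5, -2.2]
gripper_width: 0.027
grasp_force: 79.6
```

creep_tool --pt "0 -0.01 0 0 0 0 0.02" --pt "0 -0.01 0 0 0 0 0.02" --pt "0 -0.006 0 0 0 0 0.02" --pt "0 0 0 0 0 0 0.02" --pt "0 0 0 0 0 0 0.02"

```text
time: 8.1
tcp_pos: [0.5322, -0.1948, 0.1167]
tcp_rot: [-0.0, -0.063, 0.998, 0.0]
wrist_force: [-0.1, 0.7, -3.2]
gripper_width: 0.0269
grasp_force: 79.6
```

```bash
python3 - <<'E'
from h import *
togo(.5320,-.194,.1167,7.23)
p,d=r.read_camera("scene")
cv2.imwrite("pics/scene4.png",cv2.resize(p[100:330,40:320,::-1],None,fx=2.5,fy=2.5))
E
```

```text
t 8.1 rotvec [ 0.0001 -0.0001  0.0002] d now [ 0.0001  0.0008 -0.    ] d after [ 0.0001  0.0008 -0.    ] F [-0.1  0.7 -3.2] w 0.026911099337299516
```

View pics/scene4.png

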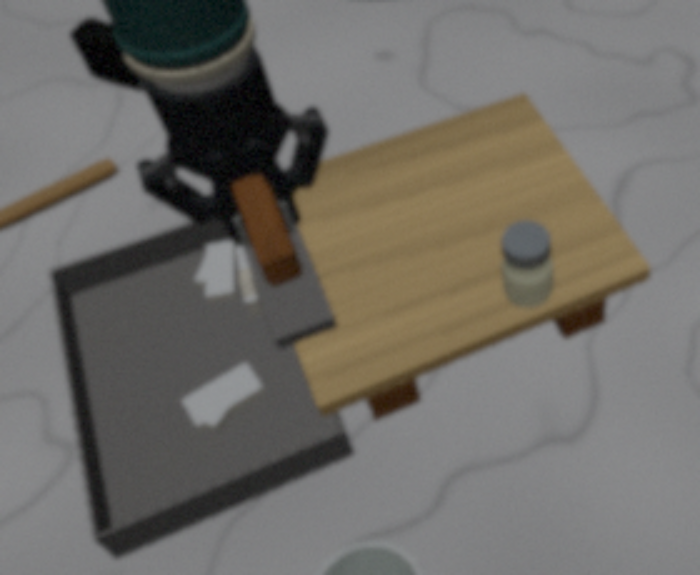

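Two chips lie in the tray at crop (215,268) and (222,394). A third stands edge-on near (247,275), leaning at the float. I'll push a little further, then draw back and look.

creep_tool --pt "0 -0.006 0 0 0 0 0.02" --pt "0 -0.006 0 0 0 0 0.02" --pt "0 0 0 0 0 0 0.02" --pt "0 0 0 0 0 0 0.02" --pt "0 0.01 0 0 0 0 0.02" --pt "0 0.015 0 0 0 0 0.02" --pt "0 0.015 0 0 0 0 0.02" --pt "0 0.015 0 0 0 0 0.02"

```text
time: 8.82
tcp_pos: [0.5259, -0.1496, 0.1166]
tcp_rot: [-0.0, -0.064, 0.998, 0.0]
wrist_force: [0.1, 0.2, -3.0]
gripper_width: 0.0268
grasp_force: 79.6
```

creep_tool --pt "0 0.015 0 0 0 0 0.02" --pt "0 0.015 0 0 0 0 0.02" --pt "0 0 0 0 0 0 0.02" --pt "0 0 0 0 0 0 0.02"

```text
time: 9.15
tcp_pos: [0.5227, -0.1204, 0.1169]
tcp_rot: [-0.0, -0.065, 0.998, -0.0]
wrist_force: [0.6, -0.0, -1.7]
gripper_width: 0.0269
grasp_force: 79.7
```

```bash
python3 - <<'E'
from h import *
p,d=r.read_camera("scene");np.savez("scene5.npz",p=p,d=d)
cv2.imwrite("pics/scene5.png",cv2.resize(p[100:330,40:320,::-1],None,fx=2.5,fy=2.5))
E
```

```text
(no output)
```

View pics/scene5.png

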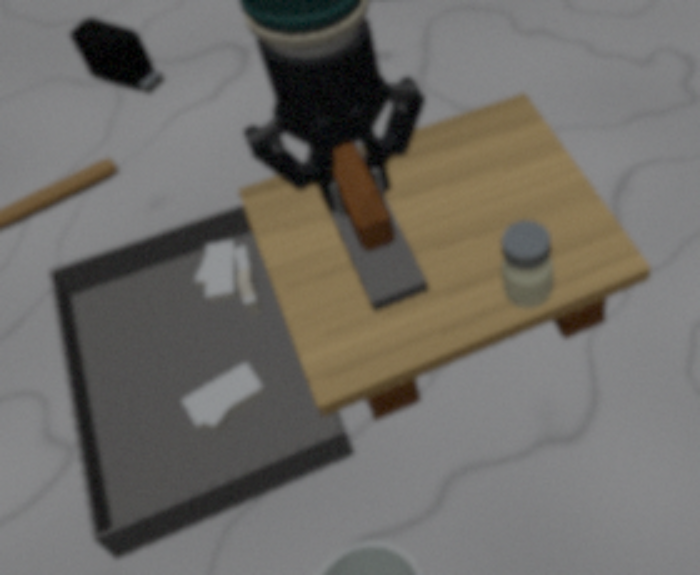

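All three chips are now off the board. One stands on edge by the tray's inner wall at (245,272). I'll set the float down, shifted 15 mm in from the board's side edge, and check that chip's depth.

creep_tool --pt "-0.015 0.01 0 0 0 0 0.02" --pt "0 0 0 0 0 0 0.02" --pt "0 0 0.001 0 0 0 0.02" --pt "0 0 0.0005 0 0 0 0.02" --pt "0 0 0 0 0 0 0.02" --pt "0 0 0 0 0 0 0.02"

```text
time: 9.7
tcp_pos: [0.5379, -0.1108, 0.1165]
tcp_rot: [0.002, -0.063, 0.998, -0.0]
wrist_force: [1.8, 3.1, 6.3]
gripper_width: 0.0271
grasp_force: 80.9
```

```bash
python3 - <<'E'
from h import *
D=np.load("scene5.npz");p,d=D["p"],D["d"];h=cv2.cvtColor(p,cv2.COLOR_RGB2HSV)
c=r.calibration("scene");K=np.array(c["K"]);V=np.array(c["view"])
m=(h[...,1]<30)&(h[...,2]>105);m[:,:110]=0;m[:,150:]=0;m[:190]=0;m[275:]=0
for b in blobs(m,20):
    yx=np.argwhere(b);z=d[b];P=np.c_[(yx[:,1]-K[0,2])/K[0,0]*z,(yx[:,0]-K[1,2])/K[1,1]*z,z]
    W=(P-V[:3,3])@V[:3,:3]; a=np.deg2rad(7.23);B=np.array([[np.cos(a),np.sin(a)],[-np.sin(a),np.cos(a)]])
    q=np.c_[(W[:,:2]-[.544,-.064])@B.T,W[:,2]];print(len(q),np.percentile(q,[3,50,97],axis=0).round(3).tolist())
E
```

```text
421 [[-0.116, -0.196, 0.002], [-0.081, -0.174, 0.012], [-0.036, -0.155, 0.031]]
436 [[0.019, -0.232, 0.001], [0.041, -0.207, 0.011], [0.061, -0.178, 0.014]]
```

The chips are in the tray, below its rim, and the float rests on the board. Now I'll let go.

creep_tool --pt "0 0 -0.0007 0 0 0 0.02" --pt "0 0 0 0 0 0 0.035" --pt "0 0 0 0 0 0 0.05" --pt "0 0 0 0 0 0 0.075" --pt "0 0 0 0 0 0 0.075" --pt "0 0 0 0 0 0 0.075" --pt "0 0 0 0 0 0 0.075" --pt "0 0 0 0 0 0 0.075" --force 40

```text
time: 10.37
tcp_pos: [0.5365, -0.1103, 0.1159]
tcp_rot: [-0.0, -0.064, 0.998, -0.0]
wrist_force: [0.2, 0.3, -0.1]
gripper_width: 0.0753
grasp_force: 0.0
```

creep_tool --pt "0 0 -0.01 0 0 0 0.075" --pt "0 0 -0.02 0 0 0 0.075" --pt "0 0 -0.03 0 0 0 0.075" --pt "0 0 -0.03 0 0 0 0.075" --pt "0 0 -0.03 0 0 0 0.075" --pt "0 0 -0.02 0 0 0 0.075" --pt "0 0 0 0 0 0 0.075" --pt "0 0 0 0 0 0 0.075"

```text
time: 11.03
tcp_pos: [0.5374, -0.1105, 0.258]
tcp_rot: [0.002, -0.064, 0.998, -0.001]
wrist_force: [-0.4, 0.4, -0.2]
gripper_width: 0.0748
grasp_force: 0.0
```

```bash
python3 - <<'E'
from h import *
p,d=r.read_camera("scene")
cv2.imwrite("pics/scene6.png",cv2.resize(p[100:330,40:320,::-1],None,fx=2.5,fy=2.5))
E
```

```text
(no output)
```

View pics/scene6.png

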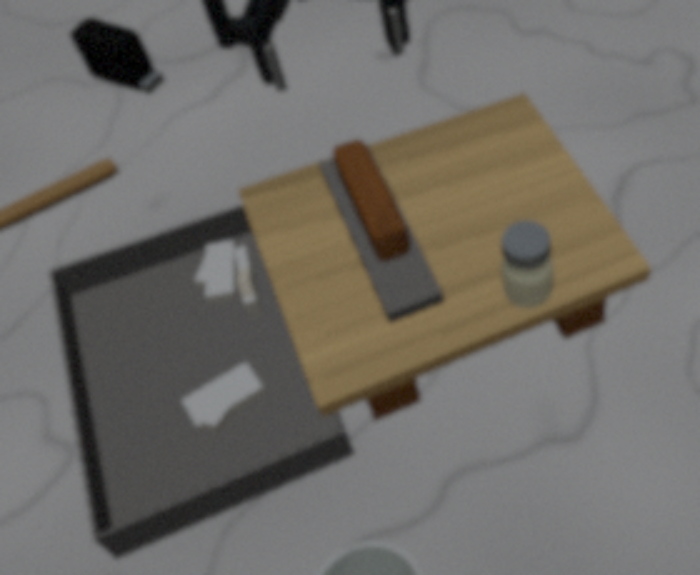

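The float lies flat on the cleared board (crop (380,230)), the gripper is clear of it, the jar is unmoved at (527,262), and all three chips are in the tray.

```bash
python3 -c "
from workcell import r
print(r.hand_in())"
```

```text
the job is handed in; nothing more can be done
None
```

I wiped all three offcuts into the catch tray (one is standing on edge against the inner wall), left the jar where it was, set the float down flat on the cleared board, let go of it, and handed the job in at about 11 s.

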